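# Ready the test ball over the bench scale

### The job

Get the butcher's bench scale ready for its test weighing: first take the fallen yellow shaker off the weighing plate, stand it upright in the middle of the round green mat and let go of it. Then lift the dished plate by its arched handle, carry it over the bare weighing plate and give it about a quarter turn so that its red tab points squarely to the scale's display side, keeping it level and moving gently so that the loose steel ball stays in the middle of the dish all the time. Finish while still holding the dish still and level, its underside about 5 cm above the middle of the weighing plate and touching nothing but your gripper; do not disturb the other things on the table.

Things in the scene. Friction and masses are not known exactly. Their poses are not given: they have to be found in the camera images.
- scale: White bench scale, fixed. Base 240 x 260 mm; origin on the table under the middle of its weighing plate; x, y in the table plane, z up. Its low display panel (grey, dark green screen, white keys) sticks out on its own -x side, to 200 mm from the origin, at most 62 mm high.
- scale_plate (a point): Middle of the top face of the bare metal weighing plate (230 mm along the scale's x, 250 mm along its y), 65 mm above the table.
- scale_display (a point): Middle of the scale's display panel, 155 mm from the scale's origin on its -x side.
- mat: Round green mat, 100 mm across, 4 mm thick, fixed to the table; origin at the centre of its underside.
- shaker: Yellow square seasoning shaker with a paper band and a black cap, 46 x 46 mm, body 100 mm tall, cap 38 x 38 mm to 120 mm in all, about 0.18 kg, balanced about 58 mm above its underside (gripped lightly away from there it can swing between the fingers; it bears a 50 N grip). Origin at the centre of its underside, z towards the cap, x and y square to its side faces. It starts lying on one side face on the weighing plate.
- dish: Round dished metal plate, rim 158 mm across and 28 mm high, about 0.36 kg, with a fixed arched handle. Origin at the centre of its underside, z up. The red tab sticks out from the rim to 107 mm on the -x side; the handle arches along y over the centre (posts at y = +-79 mm, top 127 mm high).
- dish_grip (a point): Centre of the black handle grip, 116 mm above the dish's underside, right over its centre: 18 mm wide along the dish's x, 70 mm long along its y, 22 mm tall (from 105 to 127 mm).
- dish_centre (a point): Centre of the dish's rim plane, 28 mm above its underside; the centre of the ball rests on this point when the ball is in the middle.
- dish_tab (a point): Red tab, 100 mm from the dish's axis on its -x side, 25 mm above the underside.
- ball_center (a point): Centre of the loose dark steel test ball, 44 mm across, about 0.34 kg, which lies in the hollow of the dish and rolls when the dish tips or jerks (its top is 50 mm above the dish's underside; the hollow slopes at 6 degrees from 8 to 35 mm from the centre, 12 degrees from there to 62 mm, then rises to the rim).
- knife: Blue-handled boning knife lying on the white board (a fixed 15 mm slab), bystander; origin where handle meets blade, about 270 mm long along y.
- tin: Blue tin with a label, 64 mm across, 90 mm tall, bystander; origin at the centre of its underside.
- brass_weight: Knobbed brass weight, 40 mm across, 58 mm tall, bystander; origin at the centre of its underside.
- scraper: Scraper with red handle and steel blade, 200 mm long along its x, lying flat, 18 mm high, bystander; origin under its middle.
- jar: Amber glass jar, 70 mm across, 100 mm tall, bystander; origin at the centre of its underside.
Not all that is in view belongs to the job. What is shaped like the shaker but pink, purple or turquoise is not meant.

How it is judged:
On the way, in this order (a step that is already met when the one before it is completed fails the run):
1. the shaker stands upright on the green mat, released (angle between shaker's own z axis and vertical below 0.1 rad and z of shaker in the frame of mat between 0 and 0.01 m and horizontal distance between shaker and mat below 0.03 m and linear speed of shaker below 0.03 m/s and contact force between the fingers and shaker below 0.05 N), for 0.3 s.
2. the dish is lifted clear by the gripper with the ball in its middle (height (world z) of dish above 0.03 m and contact force between the fingers and dish above 1 N and distance between ball_center and dish_centre below 0.03 m), for 0.2 s.
At the end, for the whole second after the job is handed in: Gripper holds the dish still, level (0.1 rad), 20-100 mm above the plate and off the scale, centre within 35 mm of the plate's middle, red tab to the display side within 0.2 rad, ball within 20 mm of the dish's centre; shaker upright, released, within 30 mm of the mat's middle (all of step 1 and horizontal distance between dish_centre and scale_plate below 0.035 m and x of dish_tab in the frame of scale below -0.05 m and angle between the x axis of dish and the x axis of scale, either way round below 0.2 rad and angle between dish's own z axis and vertical below 0.1 rad and z of dish in the frame of scale between 0.085 and 0.165 m and distance between ball_center and dish_centre below 0.02 m and linear speed of dish below 0.03 m/s and contact force between the fingers and dish above 1 N and contact force between dish and scale below 0.05 N); the arm keeps its last pose, push and grip.
It fails at once if the ball strays more than 40 mm from the middle of the dish (distance between ball_center and dish_centre above 0.04 m).
It fails at once if the dish is tipped by more than 0.25 rad (angle between dish's own z axis and vertical above 0.25 rad).
It fails at once if another thing on the table is moved by more than 30 mm (distance of any of knife, tin, brass_weight, scraper, jar from where it was at the start of the episode above 0.03 m).
It also fails if it takes over 69 s, if anything falls off the work surface, if the arm or the gripper's body presses on something with over 40 N, if the wrist force passes 120 N, or if a joint passes its speed limit or range.

### The arm

A 6-joint arm with a two-finger parallel gripper is mounted at the origin on the work surface. World frame = base frame: x ahead of the robot, y to its left, z up, the work surface at z = 0. Lengths are in m, angles in rad, forces in N, time in s.
With the tool pointing down it reaches from about 0.35 to 0.975 m from the base axis. Payload 7.1 kg.
Tool frame: the origin (TCP) lies midway between the tips of the shut fingers; the grasp point (between the pads) lies 19 mm behind it; z points along the fingers, y is the line along which they close (so a half turn about z gives the same grasp; the last joint's range is limited). The gripper opens to 88 mm and grips with 3 to 60 N. Pads are 20 mm wide; open, the fingers measure 115 mm over their backs; the gripper's body (75 mm by 178 mm) begins 61 mm behind the grasp point.
Start: joints at [-1.188, 0.423, 1.63, -0, 1.089, -0.019], TCP at [0.244, -0.575, 0.223] pointing down, gripper open.
Joint ranges: [-3, 3], [-0.9, 2.11], [0.09, 2.58], [-1.31, 4.45], [0.11, 2.69], [-2.54, 2.54]. Speed limits (rad/s): [2.39, 2.39, 3.01, 3.14, 3.14, 3.14].

### API

Orientations are given as a unit quaternion [w, x, y, z].
In Python, from station import move_pose, movel, movej, command_gripper, wait, inverse_kinematics, read_camera, camera_info, MotionError, job_done, get_time, get_joint_pos, get_qvel, get_effort, get_tcp_pos, get_ee_rot, get_ft_force, get_ft_torque, get_grip_width, get_finger_force gives the robot as it stands. Calls block until the motion is done:
- move_pose(position, orientation): joint-space move of the TCP to a pose.
- movel(position, frame=None, v=0.15, until_force=None): straight line of the TCP; frame=None keeps the orientation; v is the mean speed in m/s. With until_force (N) it stops when the force on the tool has changed by that much, and returns True; else False.
- movej(angles): joint-space move.
- command_gripper(opening): opening from 0.0 (shut) to 1.0 (fully open); the grip force is fixed at half the most; returns when the fingers have stopped.
- wait(seconds).
- inverse_kinematics(position, orientation): joint angles nearest the present ones, or None.
- read_camera(name): name is "side" or "top"; returns the picture (420x560x3 uint8, red, green, blue); there is no depth.
- camera_info(name): a dict with "intrinsics" (3x3 intrinsics, pixels), "T" (4x4, takes a point from camera to world coordinates). Camera axes: x right, y up, looking along -z (the intrinsics and any distortion apply to the point x, -y, -z); pixel columns grow to the right and rows downward; lengths in m; the calibration is good to about 2 mm. A picture is of the moment at which its call begins. camera_info takes no time and is no camera call.
A pose or a line that the arm cannot do raises MotionError and nothing moves.
- job_done(): hands the job in; it is judged then, once.
Readings, each from a call of its own:
- get_time(): time.
- get_joint_pos(): joint angles.
- get_qvel(): joint speeds.
- get_effort(): joint torques, N m.
- get_tcp_pos(): TCP position.
- get_ee_rot(): TCP orientation.
- get_ft_force(): force on the tool from outside, world axes, zero at the start.
- get_ft_torque(): the same for the moment, N m.
- get_grip_width(): opening from 0.0 (shut) to 1.0 (fully open).
- get_finger_force(): force on a finger pad.
Only numpy, scipy, OpenCV 4.12 (cv2) and the standard library are available. Lean on these libraries where they do the work, as an engineer would, in place of code of your own. Each camera call takes 0.05 s, during which the arm holds its last target. There are 200 camera calls.

## Working session

There is one attempt and no reset: what is moved stays moved. The work goes in short steps, each a Python script; the robot and the scene stay as the last script left them, time stands still between calls to the robot, and variables do not carry over. Pictures are saved under pics/ and viewed, at most 10 in all, crops included, and the job is handed in when it is done.

```bash
mkdir -p pics; ls
python3 - <<'E'
from station import *
import cv2
for n in("top","side"):
    cv2.imwrite(f"pics/{n}0.png",read_camera(n)[...,::-1]); c=camera_info(n); print(c["intrinsics"],c["T"],[k for k in c])
E
```

```text
pics
[[518.75937614   0.         282.51153508]
 [  0.         518.75937614 217.02857499]
 [  0.           0.           1.        ]] [[-0.02065185  0.9831943  -0.18139036  0.23223475]
 [-0.99974873 -0.02189018 -0.00482737  0.03714325]
 [-0.00871691  0.18124509  0.98339933  1.58231567]
 [ 0.          0.          0.          1.        ]] ['intrinsics', 'T']
[[460.77753161   0.         281.48926007]
 [  0.         460.77753161 212.79582674]
 [  0.           0.           1.        ]] [[-0.88138976  0.33412778 -0.33393221  0.05407669]
 [-0.4721902  -0.60261006  0.64334868  0.86860431]
 [ 0.01372976  0.72472046  0.6889062   0.98272964]
 [ 0.          0.          0.          1.        ]] ['intrinsics', 'T']
```

View pics/top0.png

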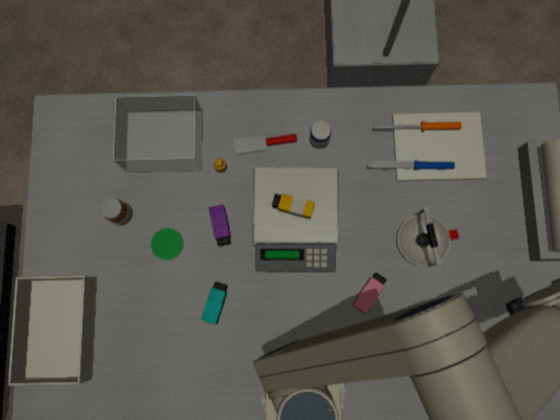

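View pics/side0.png

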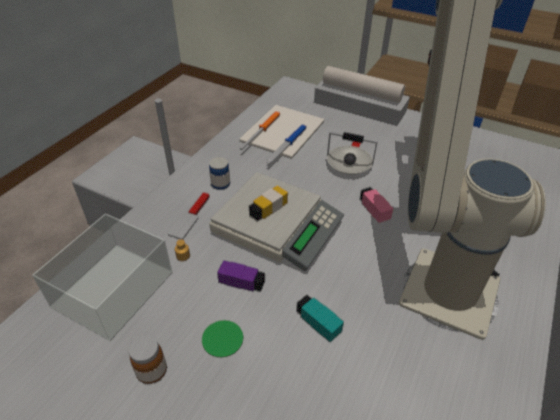

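The top view (image up = world +x) shows the yellow shaker at about (295,206), with its black cap to the left (277,201). The green mat is at (167,243), the scale plate centre at (296,205), and the display below it at (296,257). The dish is at (424,240), with its red tab on the right at (453,234) and the handle grip at (432,235). The pink, purple and turquoise shakers are decoys.

```bash
cat > h.py <<'E'
from station import *
import cv2, numpy as np
def px2w(n,uv,z):
    c=camera_info(n);uv=np.atleast_2d(np.float64(uv));k=np.array(c["intrinsics"]);T=np.array(c["T"])
    d=np.c_[uv,np.ones(len(uv))]@np.linalg.inv(k).T*[1,-1,-1]@T[:3,:3].T
    o=T[:3,3];return o+d*((z-o[2])/d[:,2])[:,None]
def w2px(n,p):
    c=camera_info(n);T=np.linalg.inv(np.array(c["T"]));q=(T[:3,:3]@np.array(p)+T[:3,3])*[1,-1,-1]
    q=np.array(c["intrinsics"])@q;return q[:2]/q[2]
def mask(img,lo,hi,box=None):
    m=cv2.inRange(cv2.cvtColor(img,cv2.COLOR_RGB2HSV),np.array(lo),np.array(hi))
    if box:
        b=np.zeros_like(m);u0,v0,u1,v1=box;b[v0:v1,u0:u1]=255;m&=b
    return m
def big(m):
    cs,_=cv2.findContours(m,cv2.RETR_EXTERNAL,cv2.CHAIN_APPROX_NONE);return max(cs,key=cv2.contourArea)
def cen(m):
    v,u=np.nonzero(m);return np.array([u.mean(),v.mean()]),len(u)
def rect(n,c,z):
    w=px2w(n,c.reshape(-1,2),z)[:,:2].astype(np.float32)*1000
    r=cv2.minAreaRect(w);return r
E
python3 - <<'E'
from h import *
np.set_printoptions(precision=4,suppress=True)
t=read_camera("top"); hsv=cv2.cvtColor(t,cv2.COLOR_RGB2HSV)
for n,p in dict(yel=(289,205),yel2=(306,210),band=(298,207),cap=(277,201),plate=(270,185),table=(350,150),panel=(262,266),grip=(432,237),dish=(410,235),ball=(422,240)).items(): print(n,hsv[p[1],p[0]])
g=mask(t,(50,120,50),(75,255,255),(140,220,200,270)); u,n=cen(g); print("mat",px2w("top",u,.004),n,rect("top",big(g),.004))
r=mask(t,(0,120,60),(8,255,255),(440,220,470,250))|mask(t,(172,120,60),(180,255,255),(440,220,470,250)); u,n=cen(r);print("tab",px2w("top",u,.025),n)
y=mask(t,(18,120,80),(35,255,255),(255,180,335,235));u,n=cen(y);print("yel",n,px2w("top",u,.111),rect("top",big(cv2.morphologyEx(y,cv2.MORPH_CLOSE,np.ones((15,15)))),.111))
cv2.imwrite("pics/c1.png",np.hstack([cv2.resize(t[155:280,240:350,::-1],None,fx=3.6,fy=3.6,interpolation=cv2.INTER_CUBIC)[:450],cv2.resize(t[200:275,390:470,::-1],None,fx=4.8,fy=6*.8,interpolation=cv2.INTER_CUBIC)[:360].repeat(1,0) if 0 else cv2.copyMakeBorder(cv2.resize(t[200:275,390:470,::-1],None,fx=4.8,fy=4.8,interpolation=cv2.INTER_CUBIC),0,90,0,0,0)]))
E
```

```text
yel [ 23 255 143]
yel2 [ 24 255 142]
band [ 17  41 131]
cap [100  23  34]
plate [ 24  31 132]
table [ 26  17 104]
panel [47 26 68]
grip [ 0 10 26]
dish [ 23  27 114]
ball [38 24 42]
mat [[0.4487 0.4025 0.004 ]] 771 ((448.9285888671875, 402.8160705566406), (93.63082122802734, 94.06657409667969), 44.922264099121094)
tab [[ 0.4549 -0.4708  0.025 ]] 83
yel 313 [[0.539  0.0085 0.111 ]] ((538.2219848632812, 5.030223846435547), (98.82083129882812, 45.60844802856445), 73.3744888305664)
```

View pics/c1.png

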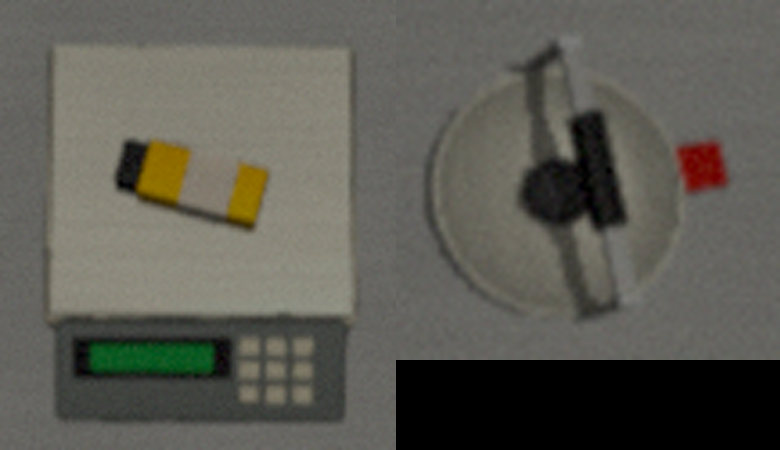

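Shaker: the body rectangle measures 99 x 46 mm at (0.538, 0.005) with the cap axis at about 73°, which matches the given sizes. Next are the dish and scale, plus IK checks.

```bash
cat >> h.py <<'E'
from scipy.spatial.transform import Rotation as Ro
def quat(d,y):
    d=np.array(d,float)/np.linalg.norm(d);y=np.array(y,float);y-=d*(y@d);y/=np.linalg.norm(y)
    q=Ro.from_matrix(np.c_[np.cross(y,d),y,d]).as_quat();return np.r_[q[3],q[:3]]
def shk(az,th,g,s,up):
    """shaker lying (up=0) or standing (up=1), axis azimuth az, grasp point g -> TCP pos, quat"""
    a=np.array([np.cos(az),np.sin(az),0]);z=np.array([0,0,1.])
    d=(np.cos(th)*a-np.sin(th)*z) if up else (-np.cos(th)*z-np.sin(th)*a)
    return np.array(g)+.019*d, quat(d,s*np.cross(z,a))
E
python3 - <<'E'
from h import *
np.set_printoptions(precision=4,suppress=True)
t=read_camera("top"); hsv=cv2.cvtColor(t,cv2.COLOR_RGB2HSV)
V=cv2.GaussianBlur(hsv[...,2],(3,3),0)
m=np.zeros_like(V);m[160:243,245:345]=(V[160:243,245:345]>117)*255
c=big(cv2.morphologyEx(m,cv2.MORPH_OPEN,np.ones((5,5))));print("plate",rect("top",c,.065))
s=mask(t,(50,150,40),(80,255,255),(250,240,340,275));u,_=cen(s);print("screen",px2w("top",u,.06),rect("top",big(s),.06))
b=np.zeros_like(V);b[205:265,427:440]=(V[205:265,427:440]<50)*255
c=big(b);print("grip",rect("top",c,.127))
m=np.zeros_like(V);m[210:272,392:452]=(V[210:272,392:452]>0)*255
# rim: ellipse of bright area
e=np.zeros_like(V);e[205:275,390:452]=(V[205:275,390:452]>107)*255
e=big(cv2.morphologyEx(cv2.morphologyEx(e,cv2.MORPH_CLOSE,np.ones((9,9))),cv2.MORPH_OPEN,np.ones((9,9))))
w=px2w("top",e.reshape(-1,2),.028)[:,:2]; (cx,cy),r=cv2.minEnclosingCircle((w*1000).astype(np.float32));print("rim",cx,cy,r,cv2.fitEllipse((w*1000).astype(np.float32)))
q0=get_joint_pos();print(q0)
P=dict(az0=np.radians(73.4))
for th in(20,30,40):
  for s in(1,-1):
    p,q=shk(P['az0'],np.radians(th),[.538,.005,.09],s,0);print(th,s,"lie",inverse_kinematics(p,q))
    for az in(0,20,42,60,80):
      p,q=shk(np.radians(az),np.radians(th),[.449,.4025,.066],s,1);print("  up",az,inverse_kinematics(p,q))
E
```

```text
plate ((550.8236083984375, 5.428352355957031), (246.57974243164062, 222.89744567871094), 88.74822235107422)
screen [[0.4027 0.0489 0.06  ]] ((402.3710632324219, 48.44482421875), (100.27523803710938, 23.6558895111084), 88.75708770751953)
grip ((439.7589111328125, -375.80126953125), (25.300212860107422, 63.070533752441406), 85.93334197998047)
rim 437.4374084472656 -420.933349609375 54.32477569580078 ((432.1722412109375, -427.9627990722656), (61.5214729309082, 109.99203491210938), 71.96977233886719)
[-1.188   0.4236  1.6304 -0.      1.0886 -0.019 ]
20 1 lie [ 0.1545  0.5929  1.8312 -0.4009  0.9131 -2.4192]
  up 0 [1.1317 0.9136 2.0832 4.3261 1.1635 1.428 ]
  up 20 [0.9814 0.9311 2.232  3.7695 1.2391 1.5842]
  up 42 [0.6929 0.9515 2.2971 3.1028 1.3287 1.5664]
  up 60 [0.4547 0.9363 2.2517 2.5579 1.2604 1.5436]
  up 80 [0.2929 0.9147 2.1156 1.9989 1.1735 1.6785]
20 -1 lie [ 0.1545  0.5929  1.8312 -0.4009  0.9131  0.7224]
  up 0 [ 1.1317  0.9136  2.0832  4.3261  1.1635 -1.7135]
  up 20 [ 0.9814  0.9311  2.232   3.7695  1.2391 -1.5573]
  up 42 [ 0.6929  0.9515  2.2971  3.1028  1.3287 -1.575
[... 668 characters left out ...]
]
  up 60 [ 0.4868  0.8089  2.2465  2.5519  0.9749 -1.5155]
  up 80 [ 0.337   0.8076  2.1211  1.9589  0.9542 -1.343 ]
40 1 lie [ 0.2825  0.7188  1.7338 -0.6208  1.1918 -2.1838]
  up 0 None
  up 20 [0.9077 0.7025 2.1971 3.8472 0.6766 1.3665]
  up 42 [0.6983 0.6987 2.2478 3.0991 0.6777 1.5815]
  up 60 [0.5257 0.7011 2.2126 2.4914 0.6821 1.7503]
  up 80 [0.3935 0.7157 2.1043 1.8537 0.7376 1.9783]
40 -1 lie [ 0.2825  0.7188  1.7338 -0.6208  1.1918  0.9578]
  up 0 None
  up 20 [ 0.9077  0.7025  2.1971  3.8472  0.6766 -1.7751]
  up 42 [ 0.6983  0.6987  2.2478  3.0991  0.6777 -1.56  ]
  up 60 [ 0.5257  0.7011  2.2126  2.4914  0.6821 -1.3913]
  up 80 [ 0.3935  0.7157  2.1043  1.8537  0.7376 -1.1633]
```

Run:
```python
from h import *
np.set_printoptions(precision=4,suppress=True)
th=np.radians(30);az=np.radians(73.4)
g=np.array([.5405,.0127,.090])
p,q=shk(az,th,g,-1,0)
move_pose(p+[0,0,.13],q); print(get_time(),get_joint_pos())
movel(p,v=.12); print(get_tcp_pos()-p,get_ft_force())
command_gripper(0); print("w",get_grip_width()*88,get_finger_force(),get_ft_force())
movel(p+[0,0,.16],v=.15); print(get_time(),get_grip_width()*88,get_ft_force())
cv2.imwrite("pics/s1.png",read_camera("side")[...,::-1])
```

```text
2.5417 [ 0.2341  0.4629  1.7269 -0.4705  1.2678  0.7403]
[0.0006 0.0001 0.0007] [0.5881 0.6175 0.2666]
w 45.75834686180353 30.000108182430267 [0.68   0.4113 1.02  ]
5.7167 45.78372764005346 [-0.6111  0.5847 -1.3783]
```

View pics/s1.png

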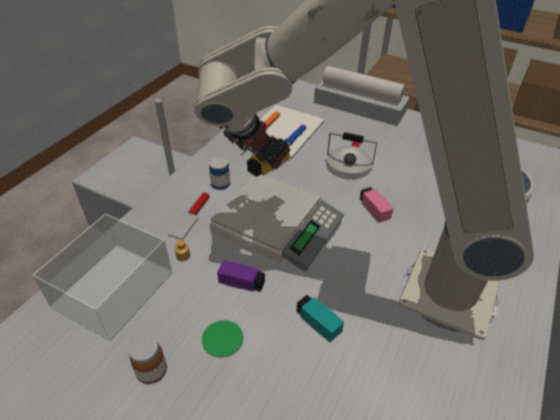

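The shaker is held level between the fingers, at about (268,163) in the side view, and the weighing plate is bare. Next I carry it to the mat, turning it upright.

Run:
```python
from h import *
np.set_printoptions(precision=4,suppress=True)
th=np.radians(30);az=np.radians(60)
a=np.array([np.cos(az),np.sin(az),0])
g=np.array([.449,.4025,.064])-.002*a
p,q=shk(az,th,g,-1,1)
move_pose(p+[0,0,.12],q); print(get_time(),get_joint_pos(),get_grip_width()*88)
movel(p+[0,0,.02],v=.12); wait(.2)
for n in("top","side"): cv2.imwrite(f"pics/{n}2.png",read_camera(n)[...,::-1])
t=cv2.imread("pics/top2.png");s=cv2.imread("pics/side2.png")
cv2.imwrite("pics/c2.png",np.hstack([cv2.resize(t[190:290,115:215],None,fx=4,fy=4),cv2.resize(s[250:350,165:265],None,fx=4,fy=4)]))
print(get_time(),get_ft_force())
```

```text
8.1917 [ 0.4839  0.4907  2.2768  2.3939  0.7484 -1.28  ] 45.95291202413919
9.475 [ 0.0851  0.5743 -1.2365]
```

View pics/c2.png

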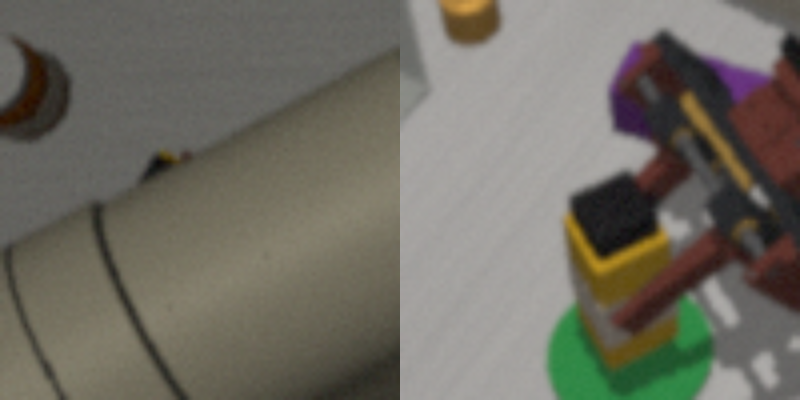

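The shaker hangs upright over the mat, with its cap at about (615,215) and its foot near (615,365) in the right crop. Next I lower it, release, back away and check.

Run:
```python
from h import *
np.set_printoptions(precision=4,suppress=True)
p=np.array(get_tcp_pos());d=Ro.from_quat(np.r_[get_ee_rot()[1:],get_ee_rot()[0]]).as_matrix()[:,2]
print(movel(p-[0,0,.035],v=.03,until_force=4),get_tcp_pos()-p,get_ft_force())
command_gripper(1.0); wait(.2)
r=np.array(get_tcp_pos()); movel(r-.13*d,v=.15); print(get_time())
p=np.array(get_tcp_pos())
movel(p+[0,0,.12],v=.25)
q0=get_joint_pos();print(q0)
q=quat([0,0,-1],[0,1,0]);move_pose([.45,-.15,.35],q);print(get_time(),get_joint_pos())
for n in("top","side"): cv2.imwrite(f"pics/{n}3.png",read_camera(n)[...,::-1])
t=cv2.imread("pics/top3.png");s=cv2.imread("pics/side3.png")
cv2.imwrite("pics/c3.png",np.hstack([cv2.resize(t[190:290,115:215],None,fx=4,fy=4),cv2.resize(s[250:350,165:265],None,fx=4,fy=4)]))
```

```text
True [-0.0001  0.     -0.0247] [-0.2404  0.5197  3.1273]
12.275
[ 0.269   0.2408  2.4422  2.0692  0.7647 -1.1055]
14.7 [-0.3463  0.0599  1.8085  0.0012  1.2763 -1.9176]
```

View pics/c3.png

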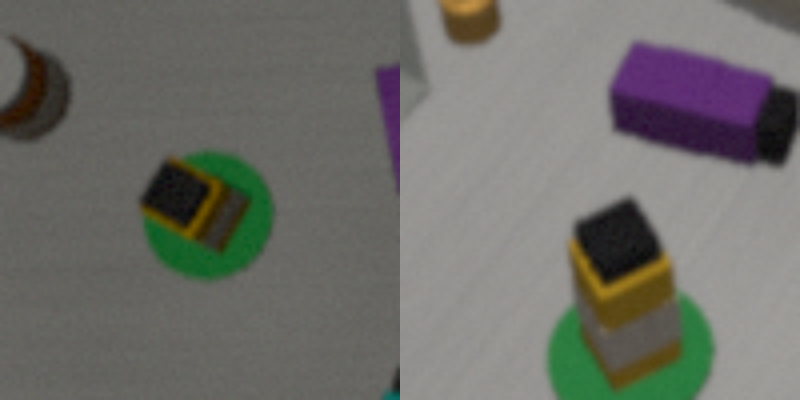

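View pics/top3.png

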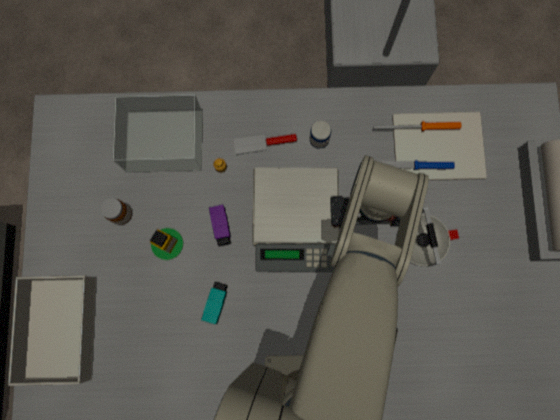

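The shaker stands upright near the middle of the mat, with its cap at (159,238) in the top view. Next I refine the dish pose from the first pictures, using both views.

Run:
```python
from h import *
np.set_printoptions(precision=4,suppress=True)
print("cap",px2w("top",(159.3,238.3),.124), "mat .449 .4025")
print("grip crop",px2w("top",(432.3,235.2),.122), "bar",px2w("top",[(390+(572-396)/4.8,200+45/4.8),(390+(625-396)/4.8,200+300/4.8)],.122))
s=cv2.cvtColor(cv2.imread("pics/side0.png"),cv2.COLOR_BGR2RGB)
V=cv2.cvtColor(s,cv2.COLOR_RGB2HSV)[...,2]
m=np.zeros_like(V);m[125:147,335:370]=(V[125:147,335:370]<60)*255
c=big(m);u,n=cen(cv2.drawContours(np.zeros_like(m),[c],-1,255,-1));print("side grip",u,n,cv2.boundingRect(c),px2w("side",u,.119))
x,y,w,h=cv2.boundingRect(c);L=c.reshape(-1,2);
vx,vy,x0,y0=cv2.fitLine(c,cv2.DIST_L2,0,.01,.01).ravel()
e=px2w("side",[(x0-15*vx,y0-15*vy),(x0+15*vx,y0+15*vy)],.119);dd=e[1]-e[0];print("grip az side",np.degrees(np.arctan2(dd[1],dd[0])))
b=np.zeros_like(V);t=cv2.cvtColor(cv2.imread("pics/top0.png"),cv2.COLOR_BGR2RGB);Vt=cv2.cvtColor(t,cv2.COLOR_RGB2HSV)[...,2]
b[205:265,415:440]=(Vt[205:265,415:440]<45)*255
for k in range(222,250): print(k,np.nonzero(b[k])[0])
```

```text
cap [[0.4475 0.3958 0.124 ]] mat .449 .4025
grip crop [[ 0.4397 -0.3795  0.122 ]] bar [[ 0.5147 -0.3688  0.122 ]
 [ 0.362  -0.389   0.122 ]]
side grip [352.582  137.1967] 122 (343, 133, 20, 9) [[ 0.4385 -0.3711  0.119 ]]
grip az side -171.71308653240743
222 []
223 []
224 [428 429 430 431 432]
225 [427 428 429 430 431 432]
226 [427 428 429 430 431 432]
227 [427 428 429 430 431 432]
228 [427 428 429 430 431 432 433]
229 [427 428 429 430 431 432 433]
230 [428 429 430 431 432 433]
231 [428 429 430 431 432 433]
232 [428 429 430 431 432 433 434]
233 [421 422 423 428 429 430 431 432 433 434]
234 [420 421 422 423 424 425 426 427 428 429 430 431 432 433 434]
235 [419 420 421 422 423 424 425 426 427 428 429 430 431 432 433 434]
236 [417 418 419 420 421 422 423 424 425 426 427 428 429 430 431 432 433 434]
237 [417 418 419 420 421 422 423 424 425 426 427 428 429 430 431 432 433 434
 435]
238 [417 418 419 420 421 422 423 424 425 426 427 428 429 430 431 432 433 434
 435]
239 [417 418 419 420 421 422 423 424 425 426 427 428 429 430 431 432 433 434
 435]
240 [416 417 418 419 420 421 422 423 424 425 426 427 428 429 430 431 432 433
 434 435]
241 [416 417 418 419 420 421 422 423 424 425 426 427 428 429 430 431 432 433
 434 435 436]
242 [417 418 419 420 421 422 423 424 425 426 427 428 429 430 431 432 433 434
 435 436]
243 [418 419 420 421 422 423 424 425 426 427 428 429 430 431 432 433 434 435
 436]
244 [418 419 420 421 422 423 424 425 426 427 428 430 431 432 433 434 435 436]
245 [420 421 422 423 424 425 426 431 432 433 434 435 436]
246 [421 422 423 424 425 431 432 433]
247 []
248 []
249 []
```

Both views agree on the dish: centre about (0.439, −0.376), handle azimuth about 8.3° and tab at −82°. Next I approach and close in small steps.

Run:
```python
from h import *
np.set_printoptions(precision=4,suppress=True)
f=lambda deg:quat([0,0,-1],[np.cos(np.radians(deg)),np.sin(np.radians(deg)),0])
P=np.array([.439,-.376,.098]);E=np.array([.551,.005,.213])
for a in(98.3,-81.7):
    print(a,inverse_kinematics(P+[0,0,.1],f(a)),inverse_kinematics(E,f(a-99.5)),inverse_kinematics((P+E)/2,f(a-50)))
a=-81.7 if inverse_kinematics(P,f(-81.7))[5]<0 and 0 else None
```

```text
98.3 [-0.7288  0.3846  1.7556 -0.      1.0014 -2.4445] [-0.0125  0.3272  1.8028 -0.      1.0115  0.0084] [-0.3811  0.376   1.8928 -0.      0.8728 -1.2241]
-81.7 [-0.7288  0.3846  1.7556 -0.      1.0014  0.6971] None [-0.3811  0.376   1.8928 -0.      0.8728  1.9175]
```

Run:
```python
from h import *
np.set_printoptions(precision=4,suppress=True)
f=lambda deg:quat([0,0,-1],[np.cos(np.radians(deg)),np.sin(np.radians(deg)),0])
P=np.array([.439,-.376,.098])
move_pose(P+[0,0,.1],f(98.3)); movel(P,v=.1); print(get_time(),get_ft_force())
for o in(.5,.4,.34,.3,.28,.26,.24,.22):
    command_gripper(o); print(o,round(get_grip_width()*88,1),round(get_finger_force(),2),get_ft_force())
print(get_time(),get_ft_torque())
for n in("top","side"): cv2.imwrite(f"pics/{n}4.png",read_camera(n)[...,::-1])
s=cv2.imread("pics/side4.png")
cv2.imwrite("pics/c4.png",cv2.resize(s[100:190,300:400],None,fx=6,fy=6,interpolation=cv2.INTER_CUBIC))
```

```text
17.0083 [ 0.2278 -0.3256  0.138 ]
0.5 43.8 0.0 [-0.2444 -0.5341  0.5016]
0.4 35.1 0.0 [ 0.8862  0.9475 -0.8494]
0.34 29.8 0.0 [0.3249 0.7326 0.2996]
0.3 26.2 0.0 [ 0.3193 -0.2282  0.3295]
0.28 25.0 0.0 [ 0.7388 -0.1515  0.19  ]
0.26 23.1 0.0 [0.154  1.0829 0.4623]
0.24 21.2 0.0 [ 0.4884  0.     -0.4781]
0.22 19.2 0.92 [-0.3335 -1.1692 -2.1228]
19.875 [-0.1895 -0.1479  0.0033]
```

View pics/c4.png

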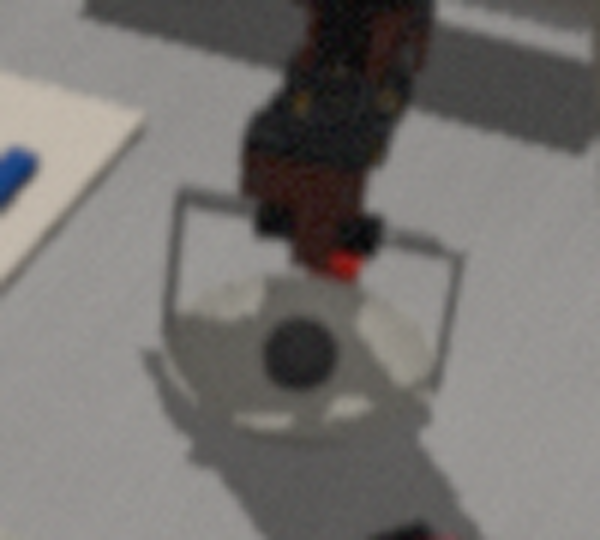

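The fingers straddle the handle grip near its middle, and the ball sits in the middle of the dish at crop (300,352). Next I close and lift gently.

Run:
```python
from h import *
np.set_printoptions(precision=4,suppress=True)
f=lambda deg:quat([0,0,-1],[np.cos(np.radians(deg)),np.sin(np.radians(deg)),0])
command_gripper(0); print(get_grip_width()*88,get_finger_force())
p=np.array(get_tcp_pos());q=get_ee_rot();print(p,q,f(98.3))
movel(p+[0,0,.045],v=.03);wait(.4)
print(get_time(),get_ft_force(),get_ft_torque(),get_grip_width()*88)
movel(p+[0,0,.125],v=.04)
E=np.array([.551,.005,.223]);A=p+[0,0,.125]
movel(E,frame=f(98.3-99.5),v=.05); print(get_time(),get_joint_pos())
movel(E-[0,0,.01],v=.03);wait(.5)
for n in("top","side"): cv2.imwrite(f"pics/{n}5.png",read_camera(n)[...,::-1])
t=cv2.imread("pics/top5.png");s=cv2.imread("pics/side5.png")
cv2.imwrite("pics/c5.png",np.hstack([cv2.resize(t[150:280,230:360],(400,400)),cv2.resize(s[130:270,205:345],(400,400))]))
print(get_time(),get_ft_force(),get_ft_torque(),get_tcp_pos())
```

```text
18.285331258508403 29.970114827156067
[ 0.4391 -0.3762  0.0981] [ 0.0001 -0.0724  0.9974 -0.0002] [ 0.     -0.0724  0.9974  0.    ]
22.2417 [ 0.0781 -0.0264 -6.8456] [ 0.0794 -0.1439 -0.0154] 17.987623120595558
32.4917 [-0.0126  0.3148  1.7944  0.      1.0323  0.0084]
33.575 [-0.9269  0.1193 -7.7552] [-0.0633 -0.0844 -0.0073] [0.551 0.005 0.213]
```

View pics/c5.png

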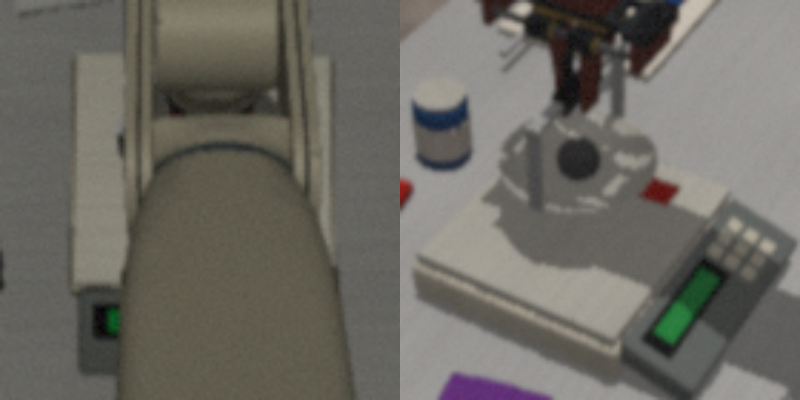

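The dish hovers level over the plate, the ball is at side pixel ~(267,186) and the tab at ~(296,197) points to the display. I'll check these numbers.

Run:
```python
from h import *
s=cv2.cvtColor(cv2.imread("pics/side5.png"),cv2.COLOR_BGR2RGB)
b=(285,185,310,208);r=mask(s,(0,120,40),(10,255,255),b)|mask(s,(170,120,40),(180,255,255),b)
u,n=cen(r);print(n,"tab",px2w("side",u,.14),"exp .453 .007")
V=cv2.cvtColor(s,cv2.COLOR_RGB2HSV)[...,2];m=np.zeros_like(V);m[174:200,255:281]=(V[174:200,255:281]<50)*255
(c,rad)=cv2.minEnclosingCircle(big(m));print("ball",c,rad,px2w("side",c,.143),"exp .551 .005")
```

```text
60 tab [[0.45983237 0.00634485 0.14      ]] exp .453 .007
ball (267.0, 185.5) 6.726912021636963 [[0.54959663 0.00576174 0.143     ]] exp .551 .005
```

All values are within limits: the tab azimuth is about 1° off and the ball is centred to about 2 mm.

```bash
python3 -c "
from station import *
print(get_time(),get_finger_force());print(job_done())"
```

```text
33.575 29.969857335090637
the job is handed in; nothing more can be done
None
```

I handed the job in at 33.6 s: the shaker stands released and upright on the green mat, and the gripper holds the dish still and level about 5 cm above the middle of the weighing plate, red tab to the display and ball centred; the judge's result was not shown.

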